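# Preset the batch counter

### The arm

A 6-joint arm with a two-finger parallel gripper is mounted at the origin on a cart in front of the work surface, level with it; the furniture and walls round the work are solid. World frame = base frame: x ahead of the robot, y to its left, z up, the work surface at z = 0. Lengths are in mm, angles in rad, forces in N, time in s.
With the tool pointing down it reaches from about 350 to 975 mm from the base axis. Payload 7.1 kg.
Tool frame: the origin (TCP) lies midway between the tips of the shut fingers; the grasp point (between the pads) lies pinch_z behind it (pinch_z is the distance from the TCP to the grasp point, in mm); z points along the fingers, y is the line along which they close (so a half turn about z gives the same grasp; the last joint's range is limited). The gripper opens to 88 mm and grips with 3 to 60 N. Pads are 20 mm wide; open, the fingers measure 115 mm over their backs; the gripper's body (75 mm by 178 mm) begins 61 mm behind the grasp point.
Start: joints at [-1.327, 0.423, 1.63, -0, 1.089, -0.019], TCP at [162.385, -603.52, 222.675] pointing down, gripper open.
Joint ranges: [-3, 3], [-0.9, 2.11], [0.09, 2.58], [-1.31, 4.45], [0.11, 2.69], [-2.54, 2.54]. Speed limits (rad/s): [2.39, 2.39, 3.01, 3.14, 3.14, 3.14].

### API

Orientations are given as a rotation vector (axis times angle).
In Python, from workcell import get_obs, get_image, close_job, pinch_z gives the robot as it stands.
- The arm moves only by the tool jog_arm, never from a script. Its argument "commands" is a list of rows, each a list of 3 entries, a list of its own where there are three numbers: the gripper command: -1 is shut, 1 is fully open, values between are in proportion, then the shift along the tool's x, y, z as a fraction of full scale, then the turn, a rotation vector about the tool's x, y, z as a fraction of full scale. In form: [[gripper, [tx, ty, tz], [rx, ry, rz]], ...]. A call has 1 to 10 rows; each row shifts and turns the commanded pose from where the row before left it, along the tool's axes as they then stand; what a row does not reach is not made up. Full scale, the value 1, is 0.1 m for a shift and 45 degrees for a turn. A row lasts 1/10 s, in which the tool goes at most 50 mm and 8.59 degrees, less where a joint would pass 70% of its speed; a pose out of reach is approached as far as the arm can. A call with a number of a shift or a turn outside -1 to 1 is refused whole. A call with a gripper value outside its range is refused whole. The fingers move at their own pace and stop on an object; the grip force is fixed at half the most. Time passes only in rows, so rows that do not move let the fingers close. It gives the time, the measured TCP pose, the force, the opening and the grip force at its end, in the units of the state.
- get_obs(): the state, without advancing time (a new reading comes with each control period).
- get_image(name): name is "scene" or "side" or "wrist"; returns a dict with "image" (384x512x3 uint8, blue, green, red), "z_map" (384x512 float32, mm along the optical axis (not along the pixel's ray), 0 where there is no reading), "intrinsics" (3x3 intrinsics, pixels), "eye" and "orientation" of the camera in the world; the wrist camera has in their place "mount" (4x4, takes a point from camera to tool coordinates, whose origin is the TCP and whose axes are the flange's). Camera axes: x right, y down, z forward; pixel columns grow to the right and rows downward; lengths in mm; the calibration is good to about 2 mm. A picture is of the moment at which its call begins: read the wrist's pose just before it.
- close_job(): hands the job in; it is judged then, once.
The state is a dict: "t": time; "qpos": joint angles; "qvel": joint speeds; "joint_torque": joint torques, N m; "ee_pos": TCP position; "orientation": TCP orientation; "ft_force": force on the tool from outside, world axes, zero at the start; "moment": the same for the moment, N m; "width": finger opening in mm; "grasp_force": force on a finger pad.
Only numpy, scipy, OpenCV 4.12 (cv2) and the standard library are available. Lean on these libraries where they do the work, as an engineer would, in place of code of your own. Each camera call takes 0.05 s, during which the arm holds its last target. There are 200 camera calls.

### The job

Preset the stick cutter's batch counter to 46: roll the left thumbwheel with a fingertip until its face with four pips clicks in uppermost and the right one until six pips are uppermost, pressing on the rims only as lightly as rolling them needs (never more than about 15 N). When both are right, and not before, press the round load button fully down and let go of it, leaving the wheels as set and the things around the counter where they are.

Things in the scene. Friction and masses are not known exactly. Their poses are not given: they have to be found in the camera images.
- counter: batch counter, a grey box 118 mm (x) by 206 mm (y) with an aluminium cover 70 mm above the bench, fixed. Origin: centre of its underside; z up, x away from the robot side, y to the left along the row left wheel, right wheel, load button. Each wheel is black, 72 mm in diameter, 24 mm wide, on a level axle along y, and rises through a slot in the cover.
- left_slot (a point): centre of the left wheel's slot at cover height (70 mm above the bench), 62 mm to the +y side of the counter's origin; axes as the counter's. The rim's top is straight above it, 12 to 20 mm higher: each wheel stands out differently and this is not measured but has to be felt. Pressed, a wheel gives 1 mm per 8 N, 5 mm at most.
- right_slot (a point): the same for the right wheel, 6 mm to the +y side of the counter's origin; its rim's top is 12 to 20 mm above, not as the left one's. The rims have no teeth: a fingertip pressed on the top drives them by friction (coefficient 0.5 or more). 5 to 13 N of pressure turns a wheel well, less may slip, over 20 N damages it.
- left_wheel (a joint): left wheel's angle, rad. Ten faces round the rim bear 0 (blank) to 9 white pips, parted by thin grey lines; the uppermost, between two white index ribs, is the digit set. Digit k is square on top at k x 0.628. The value grows as the rim's top rolls towards the counter's +x. Starts at 1, 2 or 3; shall be 4 (2.513).
- right_wheel (a joint): right wheel's angle, the same kind of wheel, faces and direction. Starts at 7, 8 or 9; shall be 6 (3.770), so its top rolls towards -x. On both wheels a detent draws in to the nearest digit from up to 12 degrees off; passing to the next takes about 2 N along the rim. Stops below 0 and above 9: no full turns.
- load_button (a joint): the load button's travel in m: 0 up, 0.006 fully down; a spring returns it. Fully down takes 6 N.
- load_button_top (a point): centre of the upper face of the load button, a grey round button 30 mm in diameter in a black housing on the cover, 66 mm to the counter's -y side of its origin; z up.
- glue_bottle_mid (a point): middle of the white glue bottle, a bystander, 49 mm in diameter and 139 mm tall, 70 mm above the bench; stays where it is.
- jar_mid (a point): middle of the black-capped glitter jar, a bystander, 62 mm in diameter and 86 mm tall, 43 mm above the bench; stays where it is.
- tape_mid (a point): middle of the roll of tape, a bystander, 98 mm across and 25 mm high, lying flat, 12 mm above the bench; stays where it is.

How it is judged:
By the outcome, as a careful person would: the job done as asked, in the order asked, and still so for the second after the job is handed in, with the robot touching nothing.
It also fails if it takes over 67 s, if anything falls off the work surface, if the arm or the gripper's body presses on something with over 40 N, if the wrist force passes 120 N, or if a joint passes its speed limit or range.

## Working session

There is one attempt and no reset: what is moved stays moved. The work goes in short steps, Python scripts to look and compute and a tool call to move; the robot and the scene stay as the last step left them, time stands still between calls to the robot, and variables do not carry over. Pictures are saved under pics/ and viewed, at most 10 in all, crops included, and the job is handed in when it is done.

Besides the shell and the picture viewer there is one more tool, called after "Emit:" by a JSON object that holds its "name" and its "arguments", one argument or row to a line. jog_arm: Moves the arm, as the interface text tells. Its arguments: {"type":"object","properties":{"commands":{"type":"array","items":{"type":"array"}}},"required":["commands"]}

```bash
mkdir -p pics; cat > h.py <<'E'
import numpy as np, cv2
from scipy.spatial.transform import Rotation as R
from workcell import get_obs, get_image, close_job, pinch_z
def cam(n):
    o=get_obs(); d=get_image(n); K=np.array(d["intrinsics"])
    if "mount" in d:
        T=np.eye(4);T[:3,:3]=R.from_rotvec(o["orientation"]).as_matrix();T[:3,3]=o["ee_pos"]
        M=T@np.array(d["mount"]); Rm,e=M[:3,:3],M[:3,3]
    else:
        e=np.array(d["eye"],float); q=np.array(d["orientation"],float)
        Rm=q if q.shape==(3,3) else R.from_rotvec(q).as_matrix()
    return d["image"],d["z_map"],K,Rm,e
def ray(K,Rm,e,u,v,z):
    d=Rm@np.linalg.inv(K)@[u,v,1]; return e+d*(z-e[2])/d[2]
def cloud(z,K,Rm,e):
    v,u=np.mgrid[:z.shape[0],:z.shape[1]]
    p=np.stack([(u-K[0,2])/K[0,0],(v-K[1,2])/K[1,1],np.ones(z.shape)],-1)*z[...,None]
    return p@Rm.T+e
E
python3 - <<'E'
from h import *
o=get_obs(); print({k:np.round(v,3) for k,v in o.items()},pinch_z)
ims=[]
for n in("scene","side"):
    im,z,K,Rm,e=cam(n); print(n,K.tolist(),e,np.round(Rm,3).tolist(),(z>0).mean()); ims.append(im)
cv2.imwrite("pics/a.png",cv2.resize(ims[0],(780,585)));cv2.imwrite("pics/b.png",cv2.resize(ims[1],(780,585)))
E
```

```text
{'t': np.float64(0.0), 'qpos': array([-1.327,  0.424,  1.631,  0.   ,  1.089, -0.019]), 'qvel': array([-0.002, -0.001,  0.   ,  0.   , -0.001, -0.   ]), 'joint_torque': array([ 3.0000e-03, -5.4462e+01, -2.7367e+01,  6.5000e-02,  2.3000e-02,
       -0.0000e+00]), 'ee_pos': array([ 162.267, -602.993,  221.901]), 'orientation': array([-3.113, -0.411,  0.   ]), 'ft_force': array([-0.343, -0.821, -0.084]), 'moment': array([ 0.015, -0.053,  0.029]), 'grasp_force': np.float64(0.0), 'width': np.float64(87.78)} 18.700000000000003
scene [[408.4891278649086, 0.0, 250.29748695172222], [0.0, 408.4891278649086, 182.30576987097925], [0.0, 0.0, 1.0]] [159.95988119 556.85486397 674.89542019] [[-0.663, -0.5, 0.557], [-0.748, 0.455, -0.482], [-0.012, -0.737, -0.676]] 0.9961191813151041
side [[408.09049047724676, 0.0, 256.5606900145092], [0.0, 408.09049047724676, 194.79133608697356], [0.0, 0.0, 1.0]] [ 418.29594432 -515.27758466  555.21149287] [[0.947, -0.169, 0.273], [-0.322, -0.525, 0.788], [0.01, -0.834, -0.552]] 0.9948323567708334
```

View pics/a.png

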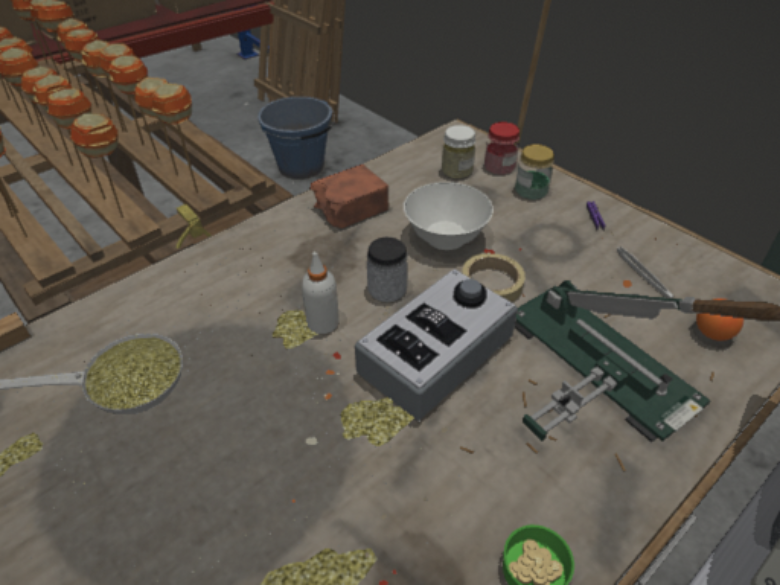

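View pics/b.png

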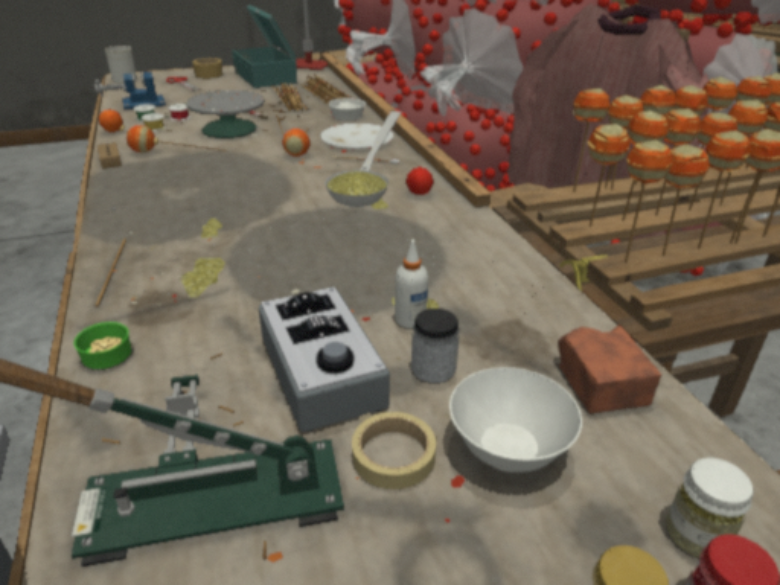

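The scene view shows the counter at about (435,340) of 780 px, with the left wheel at (408,345), the right wheel at (437,320) and the button at (470,290). The side view shows it at (322,355). Next I'll fit the cover from the depth maps.

```bash
python3 - <<'E'
from h import *
s=512/780
for n,c in(("scene",(435,345)),("side",(322,350))):
    im,z,K,Rm,e=cam(n); P=cloud(z,K,Rm,e)
    m=((P[...,2]>63)&(P[...,2]<76)).astype(np.uint8)
    m[im.max(2)<0]=0
    nl,lab,st,ce=cv2.connectedComponentsWithStats(m)
    box=lab[int(c[1]*s)-15:int(c[1]*s)+15,int(c[0]*s)-15:int(c[0]*s)+15]; l=np.bincount(box[box>0]).argmax()
    q=P[lab==l]; r=cv2.minAreaRect(q[:,:2].astype(np.float32)); print(n,r,np.median(q[:,2]),len(q))
    # cover by brightness: grey outline polygon on plane z=70
    g=im.min(2); mm=((lab==l)).astype(np.uint8); cs=max(cv2.findContours(mm,0,2)[0],key=cv2.contourArea)
    pts=np.array([ray(K,Rm,e,u,v,70.)[:2] for u,v in cv2.convexHull(cs)[:,0]],np.float32); print(cv2.minAreaRect(pts))
    # button top: points above z=78 near
    c0=np.array(r[0]); a=P[(P[...,2]>75)&(np.linalg.norm(P[...,:2]-c0,axis=-1)<130)]
    print("high",len(a)); 
    np.save(f"{n}.npy",a)
E
```

```text
scene ((541.2843017578125, 129.0159912109375), (117.33759307861328, 202.83218383789062), 3.758373737335205) 70.45644409009697 3386
((537.1535034179688, 131.63687133789062), (116.4932861328125, 204.65237426757812), 3.913569927215576)
high 944
side ((541.739990234375, 126.25305938720703), (116.65048217773438, 207.27688598632812), 4.269805431365967) 71.29733863717729 2928
((540.1224975585938, 120.63597869873047), (115.78616333007812, 210.8616485595703), 4.088367462158203)
high 969
```

Emit:
{"name": "jog_arm", "arguments": {
  "commands": [
    [-1,[0.27,-0.3,-0.05],[0,0,0]],
    [-1,[0.27,-0.3,-0.05],[0,0,0]],
    [-1,[0.27,-0.3,-0.05],[0,0,0]],
    [-1,[0.27,-0.3,-0.05],[0,0,0]],
    [-1,[0.27,-0.3,-0.05],[0,0,0]],
    [-1,[0.27,-0.3,-0.05],[0,0,0]],
    [-1,[0.27,-0.3,-0.05],[0,0,0]],
    [-1,[0.27,-0.3,-0.05],[0,0,0]],
    [-1,[0.27,-0.3,-0.05],[0,0,0]],
    [-1,[0.27,-0.3,-0.05],[0,0,0]]
  ]
}}

```text
t: 1.2
ee_pos: [345.5, -242.1, 273.0]
orientation: [3.114, 0.411, 0.0]
ft_force: [0.4, 0.5, 0.6]
width: 11.3
grasp_force: 0.0
```

Emit:
{"name": "jog_arm", "arguments": {
  "commands": [
    [-1,[0.27,-0.3,0],[0,0,0]],
    [-1,[0.27,-0.3,0],[0,0,0]],
    [-1,[0.27,-0.3,0],[0,0,0]],
    [-1,[0.27,-0.3,0],[0,0,0]],
    [-1,[0.27,-0.3,0],[0,0,0]],
    [-1,[0.27,-0.3,0],[0,0,0]],
    [-1,[0.27,-0.3,0],[0,0,0]],
    [-1,[0.27,-0.3,0],[0,0,0.12]],
    [-1,[0.27,-0.3,0],[0,0,0.12]],
    [-1,[0,0,0],[0,0,0]]
  ]
}}

```text
t: 2.2
ee_pos: [515.0, 81.7, 272.7]
orientation: [-3.138, -0.118, -0.002]
ft_force: [-0.0, 0.2, -0.4]
width: 0.7
grasp_force: 0.0
```

```bash
python3 - <<'E'
from h import *
o=get_obs(); print(o["ee_pos"],o["orientation"],o["ft_force"],o["width"])
im,z,K,Rm,e=cam("wrist"); print(e,np.round(Rm,3).tolist()); cv2.imwrite("pics/c.png",cv2.resize(im,(780,585)))
E
```

```text
[515.03542178  81.69720174 272.65350756] [-3.13844736e+00 -1.18113331e-01 -2.24294625e-03] [-0.04720184  0.24926067 -0.35189785] 0.6665851077337448
[579.84316264  87.04070606 434.72605014] [[0.076, -0.967, -0.242], [-0.997, -0.073, -0.018], [-0.0, 0.243, -0.97]]
```

View pics/c.png

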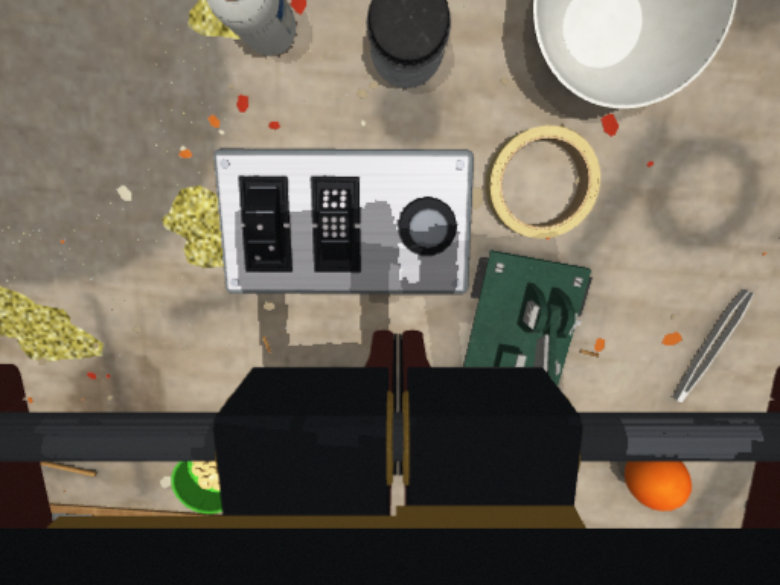

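The wrist view (780 px) looks straight down, with image up being +x and image left +y. The left wheel at (264,226) shows 1 and the right one at (336,226) shows 9. The button is at (427,226) and the bystanders are clear. Both wheels need three faces.

```bash
python3 - <<'E'
from h import *
s=512/780
im,z,K,Rm,e=cam("wrist"); P=cloud(z,K,Rm,e)
m=((abs(P[...,2]-70)<5)).astype(np.uint8)
nl,lab,st,ce=cv2.connectedComponentsWithStats(m); l=np.bincount(lab[95:195,140:310][lab[95:195,140:310]>0]).argmax()
cs=max(cv2.findContours((lab==l).astype(np.uint8),0,2)[0],key=cv2.contourArea)
pts=np.array([ray(K,Rm,e,u,v,70.)[:2] for u,v in cs[:,0]],np.float32)
r=cv2.minAreaRect(pts);print(r,np.median(P[lab==l][:,2]))
a=np.deg2rad(r[2]); a=a if a<.7 else a-np.pi/2
c=np.array(r[0]); X=np.array([np.cos(a),np.sin(a)]);Y=np.array([-X[1],X[0]])
L=np.stack([(P[...,:2]-c)@X,(P[...,:2]-c)@Y,P[...,2]],-1)
print("yaw",np.rad2deg(a))
# slots as dark regions on cover
g=cv2.cvtColor(im,6); d=((g<45)).astype(np.uint8)
n,lb,st,ce=cv2.connectedComponentsWithStats(d)
for i in range(1,n):
    if st[i,4]>150 and 90<ce[i][1]<200 and 130<ce[i][0]<310:
        p=[ray(K,Rm,e,u,v,70.) for u,v in((st[i,0],st[i,1]),(st[i,0]+st[i,2]-1,st[i,1]+st[i,3]-1))]
        print(st[i],[(round(float((q[:2]-c)@X),1),round(float((q[:2]-c)@Y),1)) for q in p])
for nm,y in(("L",62),("R",6),("B",-66)):
    print(nm)
    for dx in range(-50,51,10):
        row=[]
        for dy in(-22,-17,-13,-8,0,8,13,17,22):
            k=(abs(L[...,0]-dx)<3)&(abs(L[...,1]-y-dy)<2); row.append(round(float(np.median(L[k][:,2])),1) if k.any() else None)
        print(dx,row)
E
```

```text
((541.6962890625, 126.74580383300781), (112.97442626953125, 199.29571533203125), 4.3983588218688965) 70.12478189934347
yaw 4.3983588218688965
[ 156  114   34   63 1696] [(37.1, 79.8), (-37.4, 45.1)]
[ 203  114   32   63 1382] [(37.2, 24.3), (-37.3, -10.8)]
[261 128  37  38 340] [(21.1, -44.3), (-23.5, -88.7)]
L
-50 [70.1, 70.4, 70.2, 70.0, 70.6, 70.0, 70.4, 70.1, 69.8]
-40 [70.0, 70.4, 70.3, 69.6, 70.2, 70.0, 70.1, 70.1, 70.2]
-30 [69.6, 71.8, 70.6, 72.1, 71.5, 71.8, 70.8, 71.6, 70.0]
-20 [69.6, 71.3, 70.9, 81.0, 81.3, 80.7, 80.3, 72.2, 69.9]
-10 [70.0, 72.1, 71.4, 85.4, 85.4, 85.5, 85.6, 72.7, 70.5]
0 [70.1, 72.9, 72.8, 87.0, 87.0, 86.5, 86.6, 73.8, 69.9]
10 [70.3, 72.5, 72.0, 85.7, 85.6, 85.6, 85.0, 72.5, 70.3]
20 [70.0, 72.3, 71.5, 80.0, 80.8, 80.7, 79.5, 72.4, 70.2]
30 [69.8, 72.4, 70.4, 71.6, 70.9, 70.7, 70.5, 71.9, 69.8]
40 [70.1, 70.1, 69.9, 70.6, 70.8, 70.1, 70.5, 70.4, 70.1]
50 [69.9, 69.8, 70.1, 70.1, 69.8, 70.0, 69.8, 70.3, 69.8]
R
-50 [70.2, 69.8, 70.0, 69.6, 70.1, 70.2, 69.9, 70.0, 69.7]
-40 [69.6, 70.3, 70.0, 70.0, 70.6, 69.9, 70.4, 69.4, 70.0]
-30 [69.8, 71.8, 70.9, 71
[... 473 characters left out ...]
, 70.0, 70.3, 69.6, 69.9, 70.0, 70.0]
B
-50 [70.9, 70.0, 70.2, 70.2, 70.0, 70.2, 70.5, 70.2, 70.0]
-40 [69.9, 70.0, 70.3, 70.2, 70.1, 69.8, 70.0, 70.2, 329.1]
-30 [70.3, 69.8, 69.9, 70.1, 70.3, 70.3, 70.3, 69.9, 309.9]
-20 [69.8, 70.0, 71.1, 82.1, 81.5, 81.7, 292.1, 291.1, 306.9]
-10 [387.3, 388.8, 388.8, 389.0, 387.3, 387.2, 387.4, 387.4, 387.8]
0 [75.7, 81.8, 91.0, 92.2, 372.6, 372.1, 372.0, 372.6, 369.2]
10 [70.1, 81.7, 81.8, 90.2, 92.0, 91.2, 82.3, 81.9, 70.8]
20 [70.0, 70.3, 70.3, 80.2, 81.9, 79.2, 70.4, 70.0, 70.4]
30 [70.0, 69.6, 69.9, 69.9, 69.8, 70.2, 69.6, 70.0, 70.1]
40 [69.8, 70.4, 69.9, 70.2, 69.9, 70.0, 69.7, 70.0, 70.0]
50 [70.6, 70.1, 70.2, 70.0, 70.1, 69.7, 69.9, 70.4, 70.0]
```

Emit:
{"name": "jog_arm", "arguments": {
  "commands": [
    [-1,[0.06,-0.35,0],[0,0,0]],
    [-1,[0.06,-0.35,0],[0,0,0]],
    [-1,[0.06,-0.35,0],[0,0,0]],
    [-1,[0,0,0.4],[0,0,0]],
    [-1,[0,0,0.4],[0,0,0]],
    [-1,[0,0,0.4],[0,0,0]],
    [-1,[0,0,0.4],[0,0,0]],
    [-1,[0,0,0.1],[0,0,0]],
    [-1,[0,0,0],[0,0,0]],
    [-1,[0,0,0],[0,0,0]]
  ]
}}

```text
t: 3.3
ee_pos: [524.2, 184.1, 104.2]
orientation: [-3.139, -0.116, -0.003]
ft_force: [0.2, 0.1, 0.7]
width: 0.4
grasp_force: 0.0
```

```bash
cat >> h.py <<'E'
C=np.array([541.7,126.7]);A=np.deg2rad(4.4)
def loc(p):
    d=np.array(p[:2])-C; return np.round([d@[np.cos(A),np.sin(A)],d@[-np.sin(A),np.cos(A)],p[2]],2)
def st():
    o=get_obs(); print("t",o["t"],"loc",loc(o["ee_pos"]),"f",np.round(o["ft_force"],2),"rv",np.round(o["orientation"],4),"w",o["width"])
E
python3 -c "from h import *; st()"
```

```text
t 3.3 loc [-13.05  58.59 104.22] f [0.15 0.14 0.74] rv [-3.139e+00 -1.159e-01 -2.900e-03] w 0.4196932179403054
```

Emit:
{"name": "jog_arm", "arguments": {
  "commands": [
    [-1,[0,-0.034,0],[0,0,0]],
    [-1,[0,0,0.08],[0,0,0]],
    [-1,[0,0,0.06],[0,0,0]],
    [-1,[0,0,0.01],[0,0,0]],
    [-1,[0,0,0],[0,0,0]],
    [-1,[0,0,0],[0,0,0]]
  ]
}}

```text
t: 3.9
ee_pos: [522.9, 187.7, 87.6]
orientation: [3.139, 0.117, -0.0]
ft_force: [-0.1, -0.2, -1.2]
width: 0.7
grasp_force: 0.0
```

Emit:
{"name": "jog_arm", "arguments": {
  "commands": [
    [-1,[0,0,0.01],[0,0,0]],
    [-1,[0,0,0],[0,0,0]]
  ]
}}

```text
t: 4.1
ee_pos: [523.1, 187.8, 86.8]
orientation: [-3.139, -0.117, -0.001]
ft_force: [-0.9, 0.3, 2.3]
width: 0.4
grasp_force: 0.8
```

Emit:
{"name": "jog_arm", "arguments": {
  "commands": [
    [-1,[0,0,0.01],[0,0,0]],
    [-1,[0,0,0],[0,0,0]]
  ]
}}

```text
t: 4.3
ee_pos: [523.2, 187.8, 86.0]
orientation: [-3.139, -0.117, -0.001]
ft_force: [-1.3, 0.3, 5.8]
width: 0.4
grasp_force: 2.7
```

Emit:
{"name": "jog_arm", "arguments": {
  "commands": [
    [-1,[0,0,0.006],[0,0,0]],
    [-1,[0.02,0,0],[0,0,0]],
    [-1,[0.02,0,0],[0,0,0]],
    [-1,[0.02,0,0],[0,0,0]],
    [-1,[0.02,0,0],[0,0,0]],
    [-1,[0,0,0],[0,0,0]]
  ]
}}

```text
t: 4.9
ee_pos: [532.1, 188.5, 86.2]
orientation: [-3.139, -0.117, -0.004]
ft_force: [0.3, -2.1, 9.2]
width: 0.5
grasp_force: 4.6
```

Emit:
{"name": "jog_arm", "arguments": {
  "commands": [
    [-1,[0.03,0,0],[0,0,0]],
    [-1,[0.03,0,0],[0,0,0]],
    [-1,[0.03,0,0],[0,0,0]],
    [-1,[0.03,0,0],[0,0,0]],
    [-1,[0.03,0,0],[0,0,0]],
    [-1,[0,0,0],[0,0,0]]
  ]
}}

```text
t: 5.5
ee_pos: [547.1, 189.6, 86.2]
orientation: [-3.139, -0.116, -0.003]
ft_force: [-0.4, -0.1, 8.6]
width: -0.1
grasp_force: 4.6
```

```bash
python3 - <<'E'
from h import *
st(); im,z,K,Rm,e=cam("wrist"); p=[K@Rm.T@(np.r_[C+[-4.8,61.8],88]-e)];q=p[0]/p[0][2];print(q)
u,v=q[:2].astype(int); c=im[max(0,v-80):v+80,max(0,u-100):u+150]; cv2.imwrite("pics/d.png",cv2.resize(c,None,fx=3,fy=3,interpolation=2))
E
```

```text
t 5.5 loc [10.17 62.27 86.16] f [-0.38 -0.13  8.63] rv [-3.139  -0.1165 -0.0033] w -0.07126154618291018
[262.12322353 250.77093119   1.        ]
```

View pics/d.png

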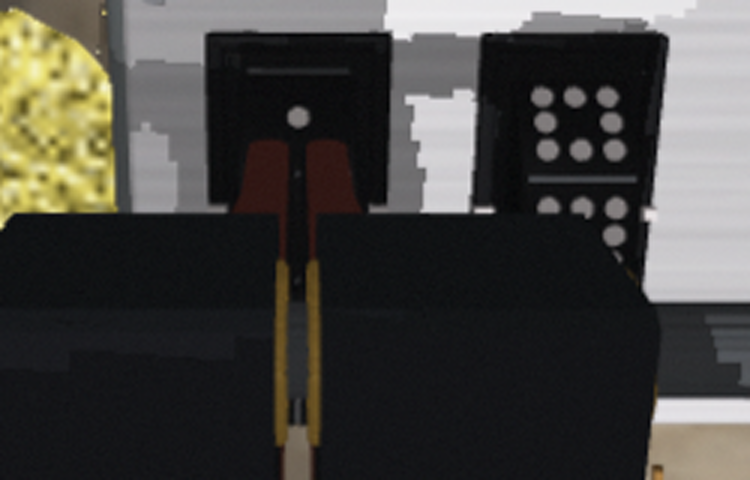

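The picture shows the one-pip face at (298,117), rolled one face towards +x, and no sideways force remains, so the left wheel is at 2. I'll repeat the stroke.

Emit:
{"name": "jog_arm", "arguments": {
  "commands": [
    [-1,[0,0,-0.06],[0,0,0]],
    [-1,[-0.11,0,0],[0,0,0]],
    [-1,[-0.12,0,0],[0,0,0]],
    [-1,[0,0,0],[0,0,0]],
    [-1,[0,0,0.04],[0,0,0]],
    [-1,[0,0,0.012],[0,0,0]],
    [-1,[0,0,0.008],[0,0,0]],
    [-1,[0,0,0],[0,0,0]]
  ]
}}

```text
t: 6.35
ee_pos: [523.1, 187.9, 85.4]
orientation: [-3.139, -0.116, 0.0]
ft_force: [-3.2, -0.9, 9.0]
width: -0.1
grasp_force: 4.4
```

Emit:
{"name": "jog_arm", "arguments": {
  "commands": [
    [-1,[0.025,0,0],[0,0,0]],
    [-1,[0.025,0,0],[0,0,0]],
    [-1,[0.03,0,0],[0,0,0]],
    [-1,[0.03,0,0],[0,0,0]],
    [-1,[0.03,0,0],[0,0,0]],
    [-1,[0.03,0,0],[0,0,0]],
    [-1,[0.03,0,0],[0,0,0]],
    [-1,[0.03,0,0],[0,0,0]],
    [-1,[0,0,0],[0,0,0]]
  ]
}}

```text
t: 7.25
ee_pos: [547.5, 189.7, 86.1]
orientation: [-3.139, -0.117, -0.004]
ft_force: [0.5, -1.3, 9.2]
width: 0.4
grasp_force: 4.8
```

Emit:
{"name": "jog_arm", "arguments": {
  "commands": [
    [-1,[0,0,-0.06],[0,0,0]],
    [-1,[-0.11,0,0],[0,0,0]],
    [-1,[-0.12,0,0],[0,0,0]],
    [-1,[0,0,0],[0,0,0]],
    [-1,[0,0,0.04],[0,0,0]],
    [-1,[0,0,0.012],[0,0,0]],
    [-1,[0,0,0.008],[0,0,0]],
    [-1,[0,0,0],[0,0,0]]
  ]
}}

```text
t: 8.05
ee_pos: [523.1, 187.9, 85.4]
orientation: [-3.139, -0.117, 0.0]
ft_force: [-2.2, -1.7, 8.1]
width: 0.6
grasp_force: 4.4
```

Emit:
{"name": "jog_arm", "arguments": {
  "commands": [
    [-1,[0.025,0,0],[0,0,0]],
    [-1,[0.025,0,0],[0,0,0]],
    [-1,[0.03,0,0],[0,0,0]],
    [-1,[0.03,0,0],[0,0,0]],
    [-1,[0.03,0,0],[0,0,0]],
    [-1,[0.03,0,0],[0,0,0]],
    [-1,[0.03,0,0],[0,0,0]],
    [-1,[0.03,0,0],[0,0,0]],
    [-1,[0,0,0],[0,0,0]]
  ]
}}

```text
t: 8.95
ee_pos: [547.5, 189.7, 86.1]
orientation: [-3.139, -0.116, -0.004]
ft_force: [-0.7, -1.7, 9.9]
width: 0.7
grasp_force: 4.7
```

```bash
python3 -c "from h import *; st()"
```

```text
t 8.95 loc [10.61 62.36 86.05] f [-0.67 -1.67  9.9 ] rv [-3.1389 -0.1164 -0.0039] w 0.7214194872079627
```

Emit:
{"name": "jog_arm", "arguments": {
  "commands": [
    [-1,[0,0,-0.15],[0,0,0]],
    [-1,[0.01,0.28,0],[0,0,0]],
    [-1,[0.01,0.28,0],[0,0,0]],
    [-1,[0,0,0],[0,0,0]]
  ]
}}

```text
t: 9.35
ee_pos: [552.3, 131.6, 100.6]
orientation: [3.139, 0.113, 0.0]
ft_force: [0.1, 1.1, 0.5]
width: 0.6
grasp_force: 0.0
```

```bash
python3 - <<'E'
from h import *
st(); im,z,K,Rm,e=cam("wrist"); q=K@Rm.T@(np.r_[C+[-4.8,61.8],88]-e);q=q/q[2];print(q)
u,v=q[:2].astype(int); c=im[max(0,v-80):v+80,max(0,u-100):u+150]; cv2.imwrite("pics/e.png",cv2.resize(c,None,fx=3,fy=3,interpolation=2))
E
```

```text
t 9.35 loc [ 10.97   4.03 100.6 ] f [0.06 1.08 0.5 ] rv [3.1391e+00 1.1310e-01 2.0000e-04] w 0.5513207055396938
[169.63374953 242.39187608   1.        ]
```

View pics/e.png

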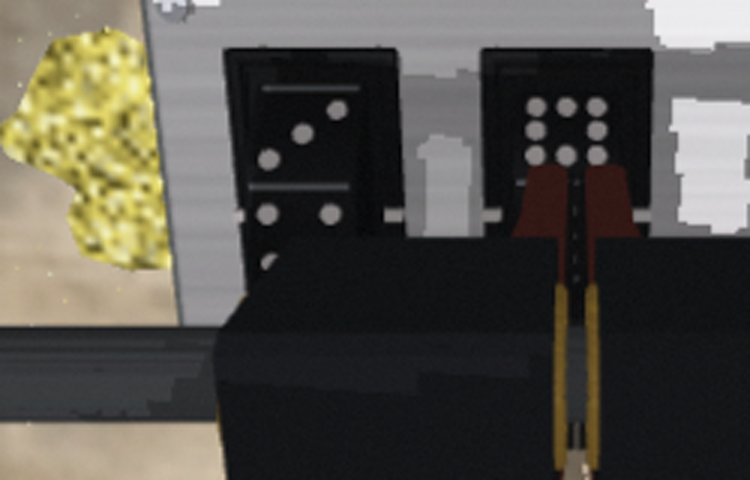

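The left wheel now shows 3 at (303,134), and the four-pip face below it is at the ribs. Now the right wheel.

Emit:
{"name": "jog_arm", "arguments": {
  "commands": [
    [-1,[0.02,-0.02,0],[0,0,0]],
    [-1,[0,0,0.08],[0,0,0]],
    [-1,[0,0,0.06],[0,0,0]],
    [-1,[0,0,0],[0,0,0]],
    [-1,[0,0,0],[0,0,0]]
  ]
}}

```text
t: 9.9
ee_pos: [553.5, 136.2, 85.5]
orientation: [3.139, 0.118, -0.002]
ft_force: [0.0, 0.4, -0.6]
width: 0.3
grasp_force: 0.0
```

Emit:
{"name": "jog_arm", "arguments": {
  "commands": [
    [-1,[0,0,0.015],[0,0,0]],
    [-1,[0,0,0],[0,0,0]]
  ]
}}

```text
t: 10.1
ee_pos: [553.9, 136.0, 84.6]
orientation: [-3.139, -0.117, -0.0]
ft_force: [-0.4, 0.9, 0.9]
width: 0.7
grasp_force: 0.5
```

Emit:
{"name": "jog_arm", "arguments": {
  "commands": [
    [-1,[0,0,0.01],[0,0,0]],
    [-1,[0,0,0],[0,0,0]]
  ]
}}

```text
t: 10.3
ee_pos: [554.1, 136.0, 84.0]
orientation: [-3.139, -0.116, -0.001]
ft_force: [-1.0, 1.2, 3.9]
width: 0.7
grasp_force: 2.0
```

```bash
python3 -c "from h import *; st()"
```

```text
t 10.3 loc [13.12  8.33 83.96] f [-0.98  1.19  3.9 ] rv [-3.1392e+00 -1.1650e-01 -1.1000e-03] w 0.7473144167172361
```

Emit:
{"name": "jog_arm", "arguments": {
  "commands": [
    [-1,[0,0,0.01],[0,0,0]],
    [-1,[-0.025,0,0],[0,0,0]],
    [-1,[-0.025,0,0],[0,0,0]],
    [-1,[-0.03,0,0],[0,0,0]],
    [-1,[-0.03,0,0],[0,0,0]],
    [-1,[0,0,0],[0,0,0]]
  ]
}}

```text
t: 10.9
ee_pos: [543.8, 135.3, 83.6]
orientation: [-3.139, -0.117, -0.004]
ft_force: [-0.9, 1.0, 7.9]
width: 0.8
grasp_force: 4.1
```

Emit:
{"name": "jog_arm", "arguments": {
  "commands": [
    [-1,[-0.03,0,0],[0,0,0]],
    [-1,[-0.03,0,0],[0,0,0]],
    [-1,[-0.03,0,0],[0,0,0]],
    [-1,[-0.03,0,0],[0,0,0]],
    [-1,[0,0,0],[0,0,0]]
  ]
}}

```text
t: 11.4
ee_pos: [531.4, 134.4, 83.4]
orientation: [-3.139, -0.117, -0.003]
ft_force: [0.3, 1.3, 7.2]
width: 0.3
grasp_force: 3.8
```

Emit:
{"name": "jog_arm", "arguments": {
  "commands": [
    [-1,[0,0,-0.06],[0,0,0]],
    [-1,[0.11,0.02,0],[0,0,0]],
    [-1,[0.12,0,0],[0,0,0]],
    [-1,[0,0,0],[0,0,0]],
    [-1,[0,0,0.04],[0,0,0]],
    [-1,[0,0,0.012],[0,0,0]],
    [-1,[0,0,0.008],[0,0,0]],
    [-1,[0,0,0],[0,0,0]]
  ]
}}

```text
t: 12.2
ee_pos: [554.8, 133.9, 83.2]
orientation: [-3.139, -0.117, -0.003]
ft_force: [1.1, -1.2, 9.1]
width: 0.7
grasp_force: 4.0
```

```bash
python3 -c "from h import *; st()"
```

```text
t 12.2 loc [13.6   6.2  83.16] f [ 1.08 -1.21  9.14] rv [-3.1393e+00 -1.1690e-01 -2.8000e-03] w 0.6973812028889476
```

Emit:
{"name": "jog_arm", "arguments": {
  "commands": [
    [-1,[-0.025,0,0],[0,0,0]],
    [-1,[-0.025,0,0],[0,0,0]],
    [-1,[-0.03,0,0],[0,0,0]],
    [-1,[-0.03,0,0],[0,0,0]],
    [-1,[-0.03,0,0],[0,0,0]],
    [-1,[-0.03,0,0],[0,0,0]],
    [-1,[-0.03,0,0],[0,0,0]],
    [-1,[-0.03,0,0],[0,0,0]],
    [-1,[0,0,0],[0,0,0]]
  ]
}}

```text
t: 13.1
ee_pos: [531.5, 132.3, 83.3]
orientation: [-3.139, -0.117, -0.003]
ft_force: [0.8, -1.0, 7.8]
width: 0.5
grasp_force: 4.1
```

```bash
python3 - <<'E'
from h import *
st(); im,z,K,Rm,e=cam("wrist"); q=K@Rm.T@(np.r_[C+[-4.8,61.8],88]-e);q=q/q[2];print(q)
u,v=q[:2].astype(int); c=im[max(0,v-100):v+60,max(0,u-100):u+150]; cv2.imwrite("pics/f.png",cv2.resize(c,None,fx=3,fy=3,interpolation=2))
E
```

```text
t 13.1 loc [-9.78  6.32 83.28] f [ 0.79 -1.04  7.79] rv [-3.1392e+00 -1.1700e-01 -2.7000e-03] w 0.5458722703801873
[161.67177953 220.15624175   1.        ]
```

View pics/f.png

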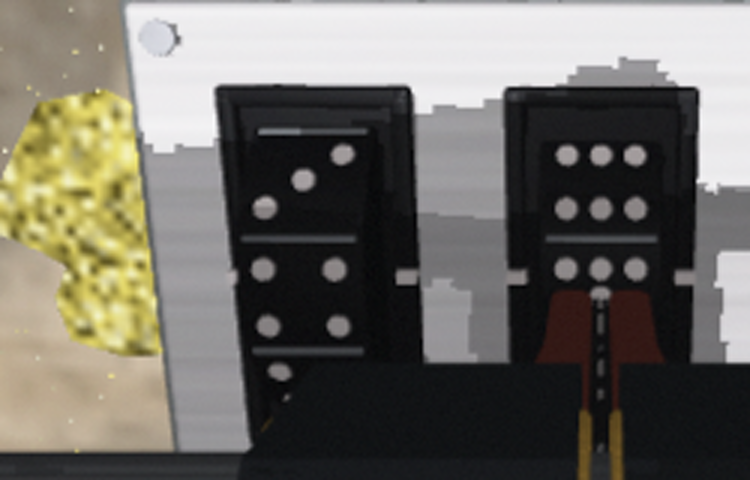

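The left wheel reads 4, at (300,297). On the right, seven pips are on top at (600,280) and six are next behind it at (600,182), so one more stroke is needed.

Emit:
{"name": "jog_arm", "arguments": {
  "commands": [
    [-1,[0,0,-0.06],[0,0,0]],
    [-1,[0.11,0,0],[0,0,0]],
    [-1,[0.12,0,0],[0,0,0]],
    [-1,[0,0,0],[0,0,0]],
    [-1,[0,0,0.04],[0,0,0]],
    [-1,[0,0,0.012],[0,0,0]],
    [-1,[0,0,0.008],[0,0,0]],
    [-1,[0,0,0],[0,0,0]]
  ]
}}

```text
t: 13.95
ee_pos: [554.7, 134.0, 83.1]
orientation: [-3.139, -0.117, -0.002]
ft_force: [0.7, 0.2, 8.3]
width: 0.5
grasp_force: 4.0
```

Emit:
{"name": "jog_arm", "arguments": {
  "commands": [
    [-1,[-0.025,0,0],[0,0,0]],
    [-1,[-0.025,0,0],[0,0,0]],
    [-1,[-0.03,0,0],[0,0,0]],
    [-1,[-0.03,0,0],[0,0,0]],
    [-1,[-0.03,0,0],[0,0,0]],
    [-1,[-0.03,0,0],[0,0,0]],
    [-1,[-0.03,0,0],[0,0,0]],
    [-1,[-0.03,0,0],[0,0,0]],
    [-1,[0,0,0],[0,0,0]]
  ]
}}

```text
t: 14.85
ee_pos: [531.5, 132.3, 83.3]
orientation: [-3.139, -0.117, -0.003]
ft_force: [0.5, -0.5, 8.4]
width: 0.7
grasp_force: 4.1
```

Emit:
{"name": "jog_arm", "arguments": {
  "commands": [
    [-1,[0,0,-0.12],[0,0,0]],
    [-1,[0,0,-0.12],[0,0,0]],
    [-1,[0.02,0.36,0],[0,0,0]],
    [-1,[0.08,0.36,0],[0,0,0]],
    [-1,[0,0,0],[0,0,0]],
    [-1,[0,0,0],[0,0,0]]
  ]
}}

```text
t: 15.45
ee_pos: [546.3, 60.7, 107.0]
orientation: [-3.139, -0.114, -0.0]
ft_force: [-0.6, 0.5, -0.5]
width: 0.4
grasp_force: 0.0
```

```bash
python3 - <<'E'
from h import *
st(); im,z,K,Rm,e=cam("wrist"); q=K@Rm.T@(np.r_[C+[-4.8,61.8],88]-e);q=q/q[2];print(q)
u,v=q[:2].astype(int); c=im[max(0,v-80):v+100,max(0,u-80):u+170]; cv2.imwrite("pics/g.png",cv2.resize(c,None,fx=3,fy=3,interpolation=2))
E
```

```text
t 15.45 loc [ -0.45 -66.17 107.02] f [-0.62  0.46 -0.51] rv [-3.1393 -0.1136 -0.    ] w 0.43217404799223935
[ 61.9224857  222.16907676   1.        ]
```

View pics/g.png

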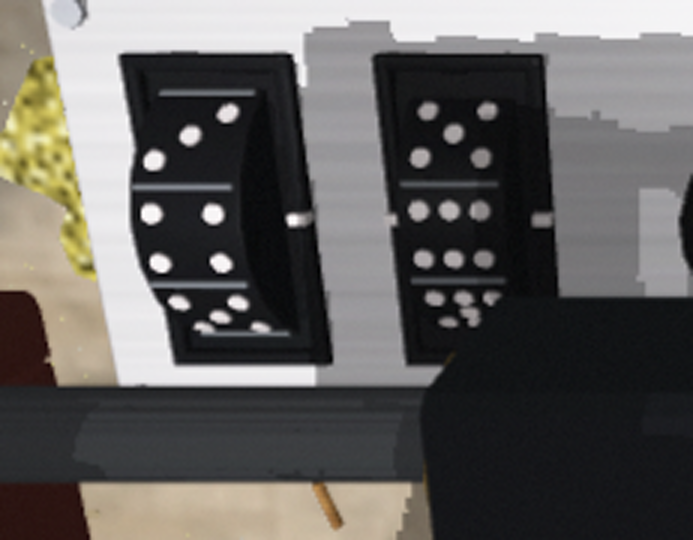

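Both wheels are right and square. The left shows four pips at (187,237) and the right six at (452,234). The TCP is centred over the button, so I can press it.

Emit:
{"name": "jog_arm", "arguments": {
  "commands": [
    [-1,[0,0,0.08],[0,0,0]],
    [-1,[0,0,0.05],[0,0,0]],
    [-1,[0,0,0.02],[0,0,0]],
    [-1,[0,0,0.02],[0,0,0]],
    [-1,[0,0,0.02],[0,0,0]],
    [-1,[0,0,0.01],[0,0,0]],
    [-1,[0,0,0],[0,0,0]],
    [-1,[0,0,0],[0,0,0]]
  ]
}}

```text
t: 16.3
ee_pos: [546.1, 61.5, 86.7]
orientation: [-3.139, -0.116, 0.001]
ft_force: [-2.9, 2.9, 4.9]
width: 0.5
grasp_force: 2.8
```

Emit:
{"name": "jog_arm", "arguments": {
  "commands": [
    [-1,[0,0,0.01],[0,0,0]],
    [-1,[0,0,0.005],[0,0,0]],
    [-1,[0,0,0],[0,0,0]]
  ]
}}

```text
t: 16.6
ee_pos: [546.2, 61.4, 86.2]
orientation: [-3.139, -0.116, 0.0]
ft_force: [-5.2, 3.0, 15.4]
width: 0.5
grasp_force: 7.5
```

The force climbed steeply to 15 N at z 86, so the button is bottomed. Releasing it and backing off.

Emit:
{"name": "jog_arm", "arguments": {
  "commands": [
    [-1,[0,0,0],[0,0,0]],
    [-1,[0,0,-0.05],[0,0,0]],
    [-1,[0,0,-0.1],[0,0,0]],
    [-1,[0,0,-0.4],[0,0,0]],
    [-1,[0,0,-0.4],[0,0,0]],
    [-1,[-0.3,0,-0.4],[0,0,0]],
    [-1,[-0.3,0,-0.2],[0,0,0]],
    [-1,[0,0,0],[0,0,0]],
    [-1,[0,0,0],[0,0,0]]
  ]
}}

```text
t: 17.5
ee_pos: [486.9, 56.5, 240.9]
orientation: [3.139, 0.117, 0.004]
ft_force: [0.2, -0.8, -0.3]
width: 0.2
grasp_force: 0.0
```

```bash
python3 - <<'E'
from h import *
st(); im,z,K,Rm,e=cam("wrist"); cv2.imwrite("pics/h.png",cv2.resize(im[:300],(800,469)))
P=cloud(z,K,Rm,e); q=P[np.linalg.norm(P[...,:2]-[546.8,60.9],axis=-1)<12]; print(np.median(q[:,2]))
E
```

```text
t 17.5 loc [-60.02 -65.83 240.89] f [ 0.18 -0.75 -0.26] rv [3.1392 0.1165 0.0038] w 0.21503043685080894
403.02309271939794
```

View pics/h.png

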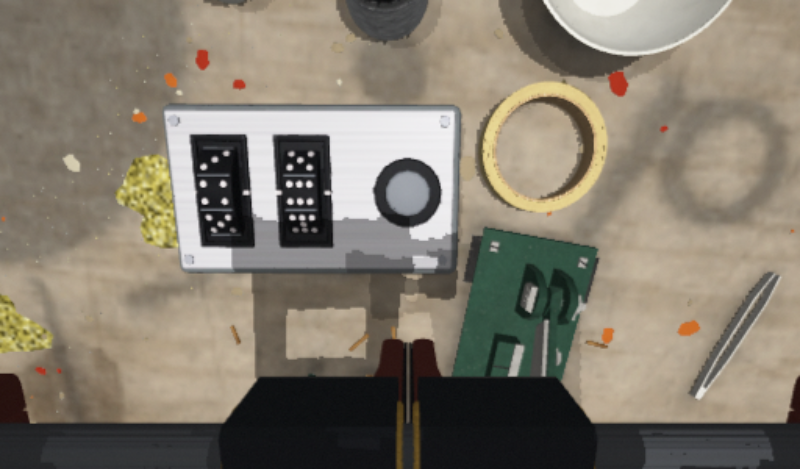

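The wheels show 4 at (220,192) and 6 at (302,190). The button is up at (407,192), and the jar, tape and other things around the counter are undisturbed. Handing in.

```bash
python3 -c "from h import *; print(close_job())"
```

```text
the job is handed in; nothing more can be done
None
```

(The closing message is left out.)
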